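Back off the knurled clamp ring and push the slide carrier home

TASK

The slide carrier of the specimen stage has been clamped while it still stuck out. With a fingertip against the knurled rim of the clamp ring, turn the ring anticlockwise (seen from above) until it stands two full turns open, counted from tight, with its index lug back at the fixed pointer (it is already open by less than a third of a turn); only then push the carrier in with a fingertip until its end is flush with the stage. Grasp nothing, leave the objective, the bottle and the slide box where they stand, and finish clear of everything.

Things in the scene. Friction and masses are not known exactly. Their poses are not given: they have to be found in the camera images.
- stage: the fixed specimen stage, a dark block 130 x 130 mm, its flat top 46 mm above the table. Origin at the centre of its underside, on the table and on the ring's axis; z up, -x of its frame is the side with the fixed pointer, the carrier comes out of its +y side. Beneath the ring a round aluminium hub, 56 mm across with a small window, comes up through the ring's middle to 76 mm; a black pointer bar on the hub points to -x. The stage cannot move
- ring_centre (a point): centre of the clamp ring's top face, 74 mm above the table. The ring is a black disc-like ring with a vertical axis, 91 mm across over its knurls (36 upright ridges, 2 mm proud), its rim from 50 to 74 mm above the table
- index_lug (a point): top of the small steel index lug (13 x 5 mm, 4 mm high, seen only, cannot be pushed) on the ring's top face, 36 mm from the axis; it turns with the ring and points the same way as the fixed pointer when the ring is tight, and again after each full turn
- clamp_ring (a joint): turning of the ring, rad: 0 tight, growing anticlockwise seen from above, 6.28 per full turn, stop at three turns (18.85); starts between 0 and 2. Friction 0.08 N m (about 2 N at the rim), it stays where it is left; a fingertip pressed to the rim with some 5 to 15 N carries it round, whichever side it presses from
- carrier (a joint): how far the carrier sticks out, m: 0 flush with the stage (a hard stop), up to 0.06; starts between 0.03 and 0.05. Friction about 2.5 N, it stays where it is left
- carrier_end (a point): middle of the outer end face of the carrier, 25 mm above the table. The carrier is an aluminium slab, 98 mm wide along the stage's x and 22 mm thick (14 to 36 mm above the table), bearing a glass slide; it slides along the stage's y, its end face looking to +y. At joint value 0 this point lies 65 mm from the stage's origin, flush with the +y side. Beyond the stage there is free table under the carrier
- objective: a spare microscope objective standing on the table, plain steel barrel 34 mm across and 56 mm tall; origin at the centre of its underside. Leave it alone
- oil_bottle: a small amber bottle with black cap, 32 mm across, 60 mm tall; origin at the centre of its underside. Leave it alone
- slide_box: a closed white box for slides, 60 x 90 x 32 mm; origin at the centre of its underside. Leave it alone
Mind the look-alikes: they are no part of the job. Of the things shaped like the stage, the dark steel one is meant.

How it is judged:
On the way, in this order (a step that is already met when the one before it is completed fails the run):
1. the ring stands two full turns open and the carrier has not been pushed yet (value of joint clamp_ring between 11.9664 and 13.1664 rad and value of joint carrier above 0.02 m), for 0.2 s.
2. the carrier is pushed home (value of joint carrier below 0.004 m), for 0.2 s.
At the end, for the whole second after the job is handed in: The ring stands two full turns open from tight (12.57 rad, within 0.6 rad, about a tenth of a turn) and at rest, the carrier is within 4 mm of flush, and the bystanders stand where they stood (value of joint clamp_ring between 11.9664 and 13.1664 rad and value of joint carrier below 0.004 m and velocity of joint clamp_ring between -0.1 and 0.1 rad/s and distance of each of objective, oil_bottle, slide_box from where it was at the start of the episode below 0.015 m); the robot touches nothing.
It fails at once if the carrier pushed (more than 5 mm) while the ring is not yet two turns open (value of joint clamp_ring below 11.9664 rad and distance of carrier_end from where it was at the start of the episode above 0.005 m).
It fails at once if the objective, the bottle or the slide box moved by more than 15 mm, lifted or knocked over (distance of any of objective, oil_bottle, slide_box from where it was at the start of the episode above 0.015 m or angle between any of objective, oil_bottle, slide_box's own z axis and vertical above 0.4 rad).
It also fails if it takes over 67 s, if anything falls off the work surface, if the arm or the gripper's body presses on something with over 40 N, if the wrist force passes 120 N, or if a joint passes its speed limit or range.

ROBOT

A 6-joint arm with a two-finger parallel gripper is mounted at the origin on the work surface. World frame = base frame: x ahead of the robot, y to its left, z up, the work surface at z = 0. Lengths are in m, angles in rad, forces in N, time in s.
With the tool pointing down it reaches from about 0.225 to 0.875 m from the base axis. Payload 3.4 kg.
Tool frame: the origin (TCP) lies at the very end of the fingers, on their centre line; the grasp point (between the pads) lies 19 mm behind it; z points along the fingers, y is the direction in which the jaws open and shut (so a half turn about z gives the same grasp; the last joint's range is limited). The gripper opens to 85 mm and grips with 20 to 120 N. Pads are 22 mm wide; open, the fingers measure 114 mm over their backs; the gripper's body (76 mm by 85 mm) begins 54 mm behind the grasp point. The pads swing forward as they close: fully open they stand 13 mm farther back than shut.
Start: joints at [1.015, 0.276, 1.505, -0, 1.361, -0.121], TCP at [0.242, 0.522, 0.231] pointing down, gripper open.
Joint ranges: [-2.89, 2.89], [-0.75, 2.08], [0.22, 2.7], [-1.18, 4.32], [0.11, 2.71], [-2.7, 2.7]. Speed limits (rad/s): [2.57, 2.57, 3.14, 3.14, 3.14, 3.14].

INTERFACE

Orientations are given as a unit quaternion [w, x, y, z].
In Python, from rig import manip, eyes gives the robot as it stands. The module is installed in compiled form; this text tells all that it offers.
- The arm moves only by the tool servo_tool, never from a script. Its argument "deltas" is one flat list of numbers, 6 for each row, row after row: the shift along the tool's x, y, z in cm, then the turn, a rotation vector about the tool's x, y, z in degrees. A call has 1 to 20 rows; each row shifts and turns the pose as measured when the row begins, along the tool's axes as they then stand; what a row does not reach is not made up. A row lasts 1/10 s, in which the tool goes at most 50 mm and 8.59 degrees, less where a joint would pass 70% of its speed; a pose out of reach is approached as far as the arm can. A call with a gripper value outside its range is refused whole. "jaw" is the finger opening in cm, from 0 to 8.54, set as the call begins (left out, the last holds). The fingers move at their own pace and stop on an object; "grip_force" is the grip in N (left out, the last holds). Time passes only in rows, so rows that do not move let the fingers close. It gives the time, the measured TCP pose, the force and the opening at its end, in the units of the state.
- manip.get_state(): the state, without advancing time (a new reading comes with each control period).
- eyes.get_image(name): name is "side" or "top"; returns (picture, depth): 420x560x3 uint8, red, green, blue; 420x560 float32, m along the optical axis (not along the pixel's ray), 0 where there is no reading.
- eyes.get_calibration(name): a dict with "camera_matrix" (3x3 intrinsics, pixels), "rvec" (rotation vector, rad) and "tvec" (3), from world to camera coordinates, as OpenCV has them. Camera axes: x right, y down, z forward; pixel columns grow to the right and rows downward; lengths in m; the calibration is good to about 2 mm. A picture is of the moment at which its call begins. get_calibration takes no time and is no camera call.
- manip.sign_off(): hands the job in, once; it reports no verdict.
The state is a dict: "clock": time; "qpos": joint angles; "qd": joint speeds; "effort": joint torques, N m; "position": TCP position; "ee_rot": TCP orientation; "contact_force": force on the tool from outside, world axes, zero at the start; "moment": the same for the moment, N m; "width": finger opening in m.
Only numpy, scipy, OpenCV 4.12 (cv2) and the standard library are available. Lean on these libraries where they do the work, as an engineer would, in place of code of your own. Each camera call takes 0.05 s, during which the arm holds its last target.

## Working session

There is one attempt and no reset: what is moved stays moved. The work goes in short steps, Python scripts to look and compute and a tool call to move; the robot and the scene stay as the last step left them, time stands still between calls to the robot, and variables do not carry over. Pictures are saved under pics/ and viewed, and the job is handed in when it is done.

Besides the shell and the picture viewer there is one more tool, called after "Call:" as a command line: name --argument value ..., lists and objects as JSON in quotes. servo_tool: Moves the arm, as the interface text tells. Its arguments: {"type":"object","properties":{"deltas":{"type":"array","items":{"type":"number"}},"jaw":{"type":"number"},"grip_force":{"type":"number"}},"required":["deltas"]}

```bash
mkdir -p pics; cat > h.py <<'E'
import numpy as np, cv2
from rig import manip, eyes
def cal(n):
    c=eyes.get_calibration(n); K=np.array(c["camera_matrix"],float); R=cv2.Rodrigues(np.array(c["rvec"],float))[0]; t=np.array(c["tvec"],float).reshape(3)
    return K,R,t
def ray(n,u,v,z):
    K,R,t=cal(n); d=R.T@np.linalg.inv(K)@np.array([u,v,1.]); o=-R.T@t
    return o+d*(z-o[2])/d[2]
def proj(n,p):
    K,R,t=cal(n); q=K@(R@np.array(p,float)+t); return q[:2]/q[2]
def cloud(n,dep):
    K,R,t=cal(n); v,u=np.mgrid[:dep.shape[0],:dep.shape[1]]
    P=np.stack([(u-K[0,2])/K[0,0]*dep,(v-K[1,2])/K[1,1]*dep,dep],-1)
    return (P-t)@R
def snap(n,tag):
    im,d=eyes.get_image(n); cv2.imwrite(f"pics/{tag}_{n}.png",im[:,:,::-1]); np.savez(f"pics/{tag}_{n}.npz",im=im,d=d); return im,d
E
python3 - <<'E'
from h import *
for n in("top","side"):
    snap(n,"a"); K,R,t=cal(n); print(n,K.tolist(),(-R.T@t).round(3),R.round(2).tolist())
s=manip.get_state(); print({k:np.round(v,3).tolist() for k,v in s.items()})
E
```

```text
top [[408.29435075886477, 0.0, 276.2636633077887], [0.0, 408.29435075886477, 203.40745847988262], [0.0, 0.0, 1.0]] [ 0.497 -0.094  0.787] [[-0.03, -1.0, 0.02], [-0.99, 0.03, -0.1], [0.1, -0.02, -0.99]]
side [[438.50837777020865, 0.0, 278.52430502188236], [0.0, 438.50837777020865, 206.38937256687598], [0.0, 0.0, 1.0]] [ 0.229 -0.63   0.584] [[0.84, -0.54, 0.01], [-0.34, -0.54, -0.77], [0.42, 0.65, -0.64]]
{'clock': 0.1, 'qpos': [1.015, 0.277, 1.506, -0.0, 1.361, -0.121], 'qd': [-0.002, -0.002, -0.004, -0.001, 0.0, 0.001], 'effort': [0.002, -41.77, -24.641, -0.0, 0.006, 0.0], 'position': [0.242, 0.521, 0.231], 'ee_rot': [-0.0, 0.216, 0.976, -0.001], 'contact_force': [-0.157, -0.008, -1.036], 'moment': [0.038, 0.02, -0.019], 'width': 0.085}
```

View pics/a_top.png

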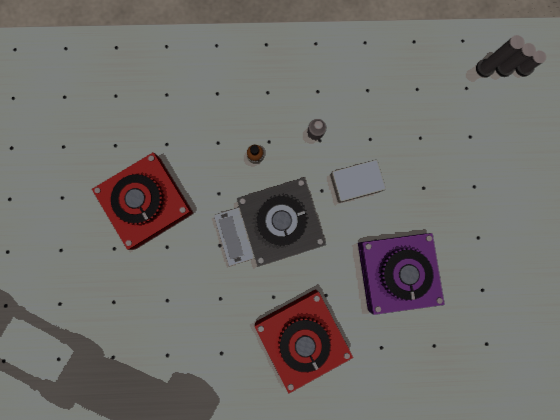

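View pics/a_side.png

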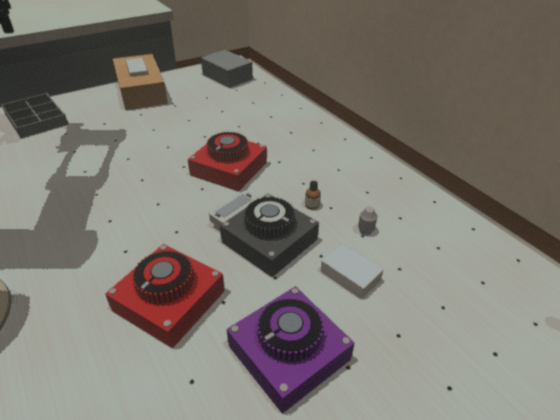

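The dark stage is at about (282,220) in the top view, with its carrier out at (233,237). The look-alikes are red at (135,198), red at (305,345) and purple at (408,272). The bottle is at (256,153), the objective at (317,128) and the slide box at (358,181). I choose the dark one and check it in a crop.

```bash
python3 - <<'E'
from h import *
z=np.load("pics/a_top.npz"); im=z["im"];d=z["d"]
c=im[160:280,200:340]; cv2.imwrite("pics/crop1.png",cv2.resize(c,None,fx=5,fy=5,interpolation=cv2.INTER_CUBIC)[:,:,::-1])
P=cloud("top",d)
# stage top: z~46
m=(abs(P[...,2]-.046)<.004); m[:, :200]=0; m[:150]=0;m[275:]=0;m[:,335:]=0
m=m&(im.max(-1)<110)
n,l,s,_=cv2.connectedComponentsWithStats(m.astype(np.uint8)); k=1+s[1:,4].argmax(); print(s[k])
pts=P[l==k]; print(pts.mean(0)); r=cv2.minAreaRect((pts[:,:2]*1000).astype(np.float32)); print(r)
# ring top
m2=(abs(P[...,2]-.074)<.004); m2[:150]=0;m2[275:]=0;m2[:,:200]=0;m2[:,335:]=0
q=P[m2]; print(len(q),cv2.minEnclosingCircle((q[:,:2]*1000).astype(np.float32)))
# white marks on ring
for n in[(303,214),(290,216)]: print(ray("top",*n,.078))
print("ctr",ray("top",282,220,.076), "carrier", ray("top",219,241,.036))
for nm,u,v,h in(("bottle",256,150,.06),("obj",317,124,.056),("box",358,179,.032)): print(nm,ray("top",u,v,h))
E
```

```text
[ 237  178   89   89 2975]
[ 0.5374967  -0.11662819  0.04657335]
((539.63623046875, -117.29138946533203), (130.01219177246094, 129.93792724609375), 15.744914054870605)
1792 ((539.7415771484375, -117.3599624633789), 45.70042037963867)
[ 0.54914195 -0.15526135  0.078     ]
[ 0.54629491 -0.13246064  0.078     ]
ctr [ 0.53984076 -0.11837142  0.076     ] carrier [ 0.50711583 -0.00334193  0.036     ]
bottle [ 0.66916714 -0.07572772  0.06      ]
obj [ 0.71598855 -0.1889978   0.056     ]
box [ 0.61542645 -0.26503486  0.032     ]
```

View pics/crop1.png

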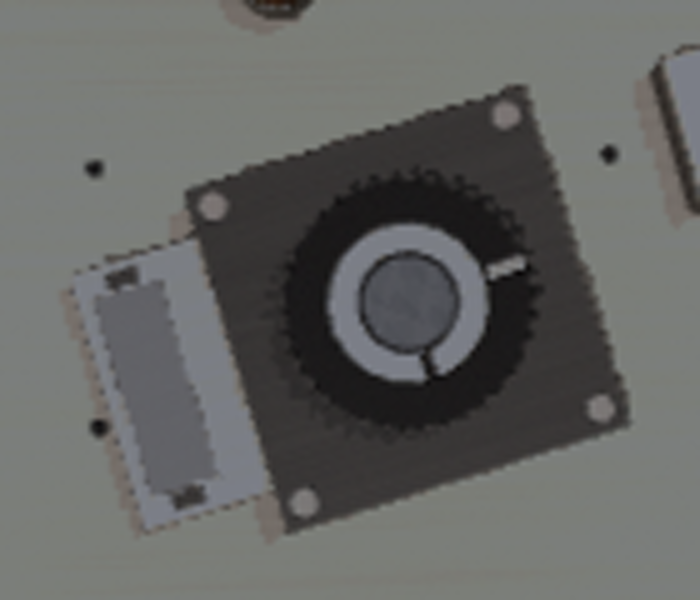

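Call:
servo_tool --deltas '[0,0,0,0,0,8.2,0,0,0,0,0,8.2,0,0,0,0,0,8.2,0,0,0,0,0,8.2,0,0,0,0,0,8.2,0,0,0,0,0,8.2]' --jaw 0 --grip_force 20

```text
clock: 0.7
position: [0.2408, 0.5193, 0.2271]
ee_rot: [0.0, 0.616, 0.788, -0.004]
contact_force: [-0.3, -0.4, -0.1]
width: 0.0003
```

```bash
cat >> h.py <<'E'
C=np.array([.5397,-.1173]); YAW=np.radians(15.75)
ex=np.array([np.cos(YAW),np.sin(YAW)]); ey=np.array([-np.sin(YAW),np.cos(YAW)])
from scipy.spatial.transform import Rotation as Ro
def st():
    s=manip.get_state(); w,x,y,z=s["ee_rot"]; M=Ro.from_quat([x,y,z,w]).as_matrix()
    p=np.array(s["position"]); f=np.array(s["contact_force"]); d=p[:2]-C
    S=np.array([d@ex,d@ey])
    print("t",s["clock"],"z",p[2].round(4),"S mm",(S*1e3).round(1),"phi",np.degrees(np.arctan2(S[1],S[0])).round(1),"r",(np.hypot(*S)*1e3).round(1),"Fstage",[round(f[:2]@ex,1),round(f[:2]@ey,1),round(f[2],1)],"toolx yaw",np.degrees(np.arctan2(M[1,0],M[0,0])).round(2),"tilt",np.degrees(np.arccos(-M[2,2])).round(2),"w",s["width"],"q6",round(s["qpos"][5],2))
    return s,p,M,S
def todelta(M,p,target): return (M.T@(np.array(target)-p)*100).round(2)
def w(sx,sy,z): return np.r_[C+sx*ex+sy*ey,z]
E
python3 - <<'E'
from h import *
s,p,M,S=st(); print(todelta(M,p,w(0,.075,.15)))
E
```

```text
t 0.7 z 0.2271 S mm [-114.9  693.8] phi 99.4 r 703.2 Fstage [np.float64(-0.4), np.float64(-0.3), np.float64(-0.1)] toolx yaw 103.94 tilt 0.51 w 0.000292670099070463 q6 0.77
[-61.44  13.49   8.01]
```

Call:
servo_tool --deltas '[-4.4,0.96,0.5,0,0,0,-4.4,0.96,0.5,0,0,0,-4.4,0.96,0.5,0,0,0,-4.4,0.96,0.5,0,0,0,-4.4,0.96,0.5,0,0,0,-4.4,0.96,0.5,0,0,0,-4.4,0.96,0.5,0,0,0,-4.4,0.96,0.5,0,0,0,-4.4,0.96,0.5,0,0,0,-4.4,0.96,0.5,0,0,0,-4.4,0.96,0.5,0,0,0,-4.4,0.96,0.5,0,0,0,-4.4,0.96,0.5,0,0,0]'

```text
clock: 2.0
position: [0.5044, -0.0203, 0.1578]
ee_rot: [-0.001, 0.613, 0.79, -0.004]
contact_force: [1.1, 0.3, 0.7]
width: -0.0001
```

```bash
python3 - <<'E'
from h import *
s,p,M,S=st(); print(todelta(M,p,w(0,.075,.1)))
E
```

```text
t 2.0 z 0.1578 S mm [ -7.6 102.9] phi 94.2 r 103.2 Fstage [np.float64(1.2), np.float64(-0.1), np.float64(0.7)] toolx yaw 104.4 tilt 0.5 w -5.035296902437582e-05 q6 -0.42
[-2.75  0.88  5.78]
```

Call:
servo_tool --deltas '[-0.9,0.3,1.9,0,0,-1.3,-0.9,0.3,1.9,0,0,0,-0.9,0.3,1.9,0,0,0,0,0,2.0,0,0,0,0,0,2.0,0,0,0]'

```text
clock: 2.5
position: [0.5254, -0.0542, 0.058]
ee_rot: [0.002, 0.607, 0.794, -0.004]
contact_force: [0.0, 0.6, 0.7]
width: 0.0
```

```bash
python3 - <<'E'
from h import *
s,p,M,S=st(); print(todelta(M,p,w(0,.065,.057)))
E
```

```text
t 2.5 z 0.058 S mm [ 3.4 64.6] phi 87.0 r 64.7 Fstage [np.float64(0.2), np.float64(0.5), np.float64(0.7)] toolx yaw 105.18 tilt 0.48 w 2.344434715542706e-05 q6 -0.49
[ 0.03 -0.34  0.1 ]
```

Call:
servo_tool --deltas '[-0.2,0,0,0,0,0,-0.2,0,0,0,0,0,-0.2,0,0,0,0,0,-0.2,0,0,0,0,0]'

```text
clock: 2.9
position: [0.526, -0.062, 0.0567]
ee_rot: [-0.0, 0.607, 0.794, -0.005]
contact_force: [0.9, 0.3, 0.3]
width: -0.0004
```

Call:
servo_tool --deltas '[-0.2,0,0,0,0,0,-0.2,0,0,0,0,0]'

```text
clock: 3.1
position: [0.526, -0.063, 0.0572]
ee_rot: [-0.003, 0.608, 0.794, -0.003]
contact_force: [-0.6, 8.2, -3.5]
width: 0.0003
```

```bash
python3 - <<'E'
from h import *
s,p,M,S=st()
E
```

```text
t 3.1 z 0.0572 S mm [ 1.6 56. ] phi 88.4 r 56.0 Fstage [np.float64(1.6), np.float64(8.0), np.float64(-3.5)] toolx yaw 105.04 tilt 0.42 w 0.0003382265732725448 q6 -0.51
```

```bash
cat >> h.py <<'E'
def orbit(S,n,tan,inw,r=.058,eff=.93,phi0=None,dz=0):
    phi=np.arctan2(S[1],S[0]) if phi0 is None else phi0
    out=[]
    for i in range(n):
        ph=phi+i*tan*eff/r/1000 + tan*eff/r/2000
        t=np.array([-np.sin(ph),np.cos(ph)]); rr=np.array([np.cos(ph),np.sin(ph)])
        d=(t*tan-rr*inw)/10
        out+=[round(float(d[1]),2),round(float(d[0]),2),dz,0,0,0]
    print(out)
E
python3 - <<'E'
from h import *
s,p,M,S=st(); orbit(S,8,4,2.2)
E
```

```text
t 3.1 z 0.0572 S mm [ 1.6 56. ] phi 88.4 r 56.0 Fstage [np.float64(1.6), np.float64(8.0), np.float64(-3.5)] toolx yaw 105.04 tilt 0.42 w 0.0003382265732725448 q6 -0.51
[-0.22, -0.4, 0, 0, 0, 0, -0.25, -0.38, 0, 0, 0, 0, -0.27, -0.37, 0, 0, 0, 0, -0.29, -0.35, 0, 0, 0, 0, -0.32, -0.33, 0, 0, 0, 0, -0.34, -0.31, 0, 0, 0, 0, -0.36, -0.29, 0, 0, 0, 0, -0.37, -0.26, 0, 0, 0, 0]
```

Call:
servo_tool --deltas '[-0.22,-0.4,0,0,0,0,-0.25,-0.38,0,0,0,0,-0.27,-0.37,0,0,0,0,-0.29,-0.35,0,0,0,0,-0.32,-0.33,0,0,0,0,-0.34,-0.31,0,0,0,0,-0.36,-0.29,0,0,0,0,-0.37,-0.26,0,0,0,0]'

```text
clock: 3.9
position: [0.4978, -0.078, 0.0576]
ee_rot: [-0.016, 0.611, 0.792, 0.005]
contact_force: [-1.9, 3.8, -0.1]
width: -0.0002
```

```bash
python3 - <<'E'
from h import *
s,p,M,S=st()
a,_=snap("top","b"); b,_=snap("side","b")
A=cv2.resize(a[140:300,180:380],None,fx=2.5,fy=2.5); B=cv2.resize(b[150:300,180:360],None,fx=2.6,fy=2.6666)
hh=max(A.shape[0],B.shape[0]); I=np.zeros((hh,A.shape[1]+B.shape[1],3),np.uint8)
# keep under 800 wide
B=cv2.resize(b[170:290,200:340],(300,257)); I=np.zeros((400,800,3),np.uint8); I[:,:500]=A; I[:257,500:]=B
cv2.imwrite("pics/b.png",I[:,:,::-1])
E
```

```text
t 3.9 z 0.0576 S mm [-29.6  49.1] phi 121.1 r 57.4 Fstage [np.float64(-0.8), np.float64(4.2), np.float64(-0.1)] toolx yaw 104.68 tilt 1.96 w -0.00017706458153566915 q6 -0.58
```

View pics/b.png

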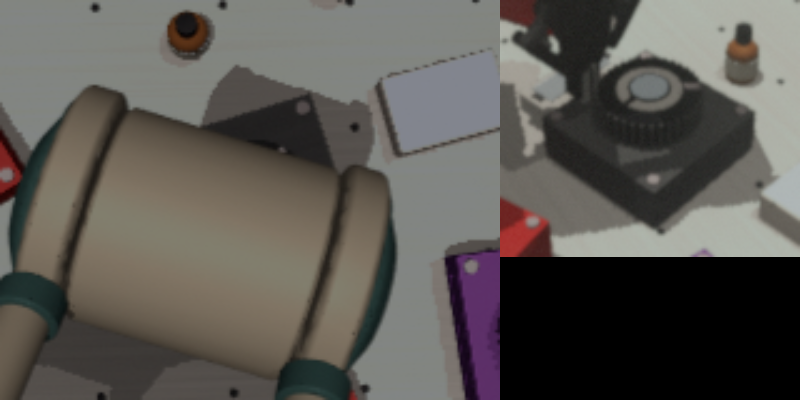

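```bash
cat >> h.py <<'E'
def lug(n,im):
    g=im.max(-1).astype(np.float32); A=np.radians(np.arange(0,360,1)); acc=[]
    for a in A:
        v=[]
        for r in (.032,.034,.036,.038,.040):
            q=np.r_[C+r*np.array([np.cos(a),np.sin(a)]),.078]; u=proj(n,q).astype(np.float32)
            v.append(cv2.getRectSubPix(g,(1,1),(float(u[0]),float(u[1])))[0,0])
        acc.append(np.mean(v))
    acc=np.array(acc); acc=np.convolve(np.r_[acc[-2:],acc,acc[:2]],np.ones(5)/5,'valid')
    k=acc.argmax(); j=(np.degrees(A[k])-(180+15.75))%360
    o=acc.copy(); o[[(k+i)%360 for i in range(-15,16)]]=0
    print(n,"lug open deg (mod 360)",round(j,1),"bright",acc[k].round(0),"2nd",o.max().round(0),"at",round((np.arange(360)[o.argmax()]-195.75)%360,1)); return j
def corr(M):
    # rotation vector in tool frame to reach target orientation
    T=np.array([[ey[0],ex[0],0],[ey[1],ex[1],0],[0,0,-1.]])
    print("rot corr deg",np.degrees(Ro.from_matrix(M.T@T).as_rotvec()).round(2))
E
python3 - <<'E'
from h import *
for n in("a_top","a_side","b_side"): lug(n[2:],np.load(f"pics/{n}.npz")["im"])
s,p,M,S=st(); corr(M)
orbit(S,12,4,2.4)
E
```

```text
top lug open deg (mod 360) 93.2 bright 116.0 2nd 28.0 at 2.2Traceback (most recent call last):
  File "<stdin>", line 2, in <module>
  File "h.py", line 42, in lug
    q=np.r_[C+r*np.array([np.cos(a),np.sin(a)]),.078]; u=proj(n,q).astype(np.float32)
                                                         ~~~~^^^^^
  File "h.py", line 10, in proj
    K,R,t=cal(n); q=K@(R@np.array(p,float)+t); return q[:2]/q[2]
          ~~~^^^
  File "h.py", line 4, in cal
    c=eyes.get_calibration(n); K=np.array(c["camera_matrix"],float); R=cv2.Rodrigues(np.array(c["rvec"],float))[0]; t=np.array(c["tvec"],float).reshape(3)
ValueError: time passes only in moves, steps and waits
```

```bash
sed -i 's/^def cal(n):/import functools\n@functools.lru_cache(None)\ndef cal(n):/' h.py
python3 - <<'E'
from h import *
for n in("a_top","a_side","b_side"): lug(n[2:],np.load(f"pics/{n}.npz")["im"])
s,p,M,S=st(); corr(M)
orbit(S,12,4,2.4)
E
```

```text
top lug open deg (mod 360) 93.2 bright 116.0 2nd 28.0 at 2.2
side lug open deg (mod 360) 93.2 bright 127.0 2nd 72.0 at 195.2
side lug open deg (mod 360) 135.2 bright 92.0 2nd 70.0 at 197.2
t 4.0 z 0.0575 S mm [-30.1  48.8] phi 121.7 r 57.3 Fstage [np.float64(-2.2), np.float64(4.3), np.float64(1.2)] toolx yaw 104.66 tilt 1.96 w 6.121019548255654e-05 q6 -0.58
rot corr deg [-0.75 -1.81 -1.08]
[-0.42, -0.2, 0, 0, 0, 0, -0.43, -0.17, 0, 0, 0, 0, -0.44, -0.15, 0, 0, 0, 0, -0.45, -0.12, 0, 0, 0, 0, -0.46, -0.09, 0, 0, 0, 0, -0.46, -0.06, 0, 0, 0, 0, -0.47, -0.03, 0, 0, 0, 0, -0.47, 0.0, 0, 0, 0, 0, -0.47, 0.03, 0, 0, 0, 0, -0.46, 0.06, 0, 0, 0, 0, -0.46, 0.09, 0, 0, 0, 0, -0.45, 0.12, 0, 0, 0, 0]
```

Call:
servo_tool --deltas '[-0.42,-0.2,0,-0.1,-0.3,-0.1,-0.43,-0.17,0,-0.1,-0.3,-0.1,-0.44,-0.15,0,-0.1,-0.3,-0.1,-0.45,-0.12,0,-0.1,-0.3,-0.1,-0.46,-0.09,0,-0.1,-0.3,-0.1,-0.46,-0.06,0,-0.1,-0.3,-0.1,-0.47,-0.03,0,-0.1,-0.3,-0.1,-0.47,0.0,0,-0.1,-0.3,-0.1,-0.47,0.03,0,-0.1,-0.3,-0.1,-0.46,0.06,0,-0.1,-0.3,-0.1,-0.46,0.09,0,-0.1,-0.3,-0.1,-0.45,0.12,0,-0.1,-0.3,-0.1]'

```text
clock: 5.2
position: [0.4813, -0.1221, 0.0573]
ee_rot: [-0.01, 0.601, 0.799, -0.013]
contact_force: [-6.1, 2.5, 3.5]
width: -0.0
```

```bash
cat > look.py <<'E'
from h import *
import sys
t=sys.argv[1]; n=int(sys.argv[2]); tan=float(sys.argv[3]); inw=float(sys.argv[4])
for c in ("top","side"):
    im,_=snap(c,t); lug(c,im)
s,p,M,S=st(); corr(M); orbit(S,n,tan,inw)
E
python3 look.py c 14 4 2.4
```

```text
top lug open deg (mod 360) 298.2 bright 128.0 2nd 128.0 at 315.2
side lug open deg (mod 360) 198.2 bright 114.0 2nd 68.0 at 224.2
t 5.3 z 0.0573 S mm [-57.6  10.7] phi 169.5 r 58.6 Fstage [np.float64(-4.8), np.float64(2.5), np.float64(3.2)] toolx yaw 106.1 tilt 1.91 w 0.00012526346147438577 q6 -0.64
rot corr deg [-1.91  0.07  0.35]
[-0.43, 0.18, 0, 0, 0, 0, -0.42, 0.2, 0, 0, 0, 0, -0.41, 0.23, 0, 0, 0, 0, -0.39, 0.26, 0, 0, 0, 0, -0.37, 0.28, 0, 0, 0, 0, -0.35, 0.3, 0, 0, 0, 0, -0.33, 0.33, 0, 0, 0, 0, -0.31, 0.35, 0, 0, 0, 0, -0.29, 0.37, 0, 0, 0, 0, -0.27, 0.38, 0, 0, 0, 0, -0.24, 0.4, 0, 0, 0, 0, -0.21, 0.41, 0, 0, 0, 0, -0.19, 0.43, 0, 0, 0, 0, -0.16, 0.44, 0, 0, 0, 0]
```

Call:
servo_tool --deltas '[-0.43,0.18,0,-0.3,0,0,-0.42,0.2,0,-0.3,0,0,-0.41,0.23,0,-0.3,0,0,-0.39,0.26,0,-0.3,0,0,-0.37,0.28,0,-0.3,0,0,-0.35,0.3,0,-0.3,0,0,-0.33,0.33,0,-0.3,0,0,-0.31,0.35,0,-0.3,0,0,-0.29,0.37,0,-0.3,0.2,0,-0.27,0.38,0,-0.3,0.2,0,-0.24,0.4,0,-0.2,0.2,0,-0.21,0.41,0,-0.2,0.2,0,-0.19,0.43,0,-0.2,0.2,0,-0.16,0.44,0,-0.2,0.2,0]'

```text
clock: 6.7
position: [0.5092, -0.1661, 0.0564]
ee_rot: [-0.014, 0.593, 0.805, -0.007]
contact_force: [-3.6, -2.6, -0.1]
width: -0.0
```

```bash
python3 look.py d 18 4 2.4
```

```text
top lug open deg (mod 360) 125.2 bright 130.0 2nd 130.0 at 109.2
side lug open deg (mod 360) 286.2 bright 60.0 2nd 54.0 at 302.2
t 6.8 z 0.0565 S mm [-41.6 -39.4] phi -136.6 r 57.3 Fstage [np.float64(-5.0), np.float64(-5.0), np.float64(-1.4)] toolx yaw 107.24 tilt 1.7 w 5.531392294449187e-05 q6 -0.73
rot corr deg [-1.53 -0.74  1.5 ]
[-0.11, 0.45, 0, 0, 0, 0, -0.08, 0.46, 0, 0, 0, 0, -0.05, 0.46, 0, 0, 0, 0, -0.02, 0.47, 0, 0, 0, 0, 0.01, 0.47, 0, 0, 0, 0, 0.04, 0.46, 0, 0, 0, 0, 0.07, 0.46, 0, 0, 0, 0, 0.1, 0.46, 0, 0, 0, 0, 0.13, 0.45, 0, 0, 0, 0, 0.15, 0.44, 0, 0, 0, 0, 0.18, 0.43, 0, 0, 0, 0, 0.21, 0.42, 0, 0, 0, 0, 0.24, 0.4, 0, 0, 0, 0, 0.26, 0.39, 0, 0, 0, 0, 0.29, 0.37, 0, 0, 0, 0, 0.31, 0.35, 0, 0, 0, 0, 0.33, 0.33, 0, 0, 0, 0, 0.35, 0.31, 0, 0, 0, 0]
```

Call:
servo_tool --deltas '[-0.11,0.45,0,-0.3,-0.2,0.2,-0.08,0.46,0,-0.3,-0.2,0.2,-0.05,0.46,0,-0.3,-0.2,0.2,-0.02,0.47,0,-0.3,-0.2,0.2,0.01,0.47,0,-0.2,0,0.1,0.04,0.46,0,-0.2,0,0.1,0.07,0.46,0,-0.2,0,0.1,0.1,0.46,0,-0.2,0,0.1,0.13,0.45,0,-0.2,0,0,0.15,0.44,0,-0.2,0,0,0.18,0.43,0,-0.1,0,0,0.21,0.42,0,-0.1,0,0,0.24,0.4,0,-0.1,0,0,0.26,0.39,0,0,0,0,0.29,0.37,0,0,0,0,0.31,0.35,0,0,0,0]'

```text
clock: 8.4
position: [0.5834, -0.154, 0.0592]
ee_rot: [0.029, 0.597, 0.802, -0.004]
contact_force: [1.3, -4.6, -3.2]
width: 0.0001
```

```bash
python3 look.py e 18 4 2.4
```

```text
top lug open deg (mod 360) 0.2 bright 85.0 2nd 71.0 at 147.2
side lug open deg (mod 360) 1.2 bright 89.0 2nd 68.0 at 249.2
t 8.5 z 0.0593 S mm [ 32.8 -46.8] phi -54.9 r 57.1 Fstage [np.float64(4.1), np.float64(-3.7), np.float64(-2.0)] toolx yaw 106.67 tilt 3.42 w 6.0201298180399864e-06 q6 -0.63
rot corr deg [1.69 2.97 0.96]
[0.43, 0.18, 0, 0, 0, 0, 0.44, 0.15, 0, 0, 0, 0, 0.45, 0.12, 0, 0, 0, 0, 0.46, 0.09, 0, 0, 0, 0, 0.46, 0.06, 0, 0, 0, 0, 0.47, 0.03, 0, 0, 0, 0, 0.47, 0.0, 0, 0, 0, 0, 0.47, -0.03, 0, 0, 0, 0, 0.46, -0.06, 0, 0, 0, 0, 0.46, -0.09, 0, 0, 0, 0, 0.45, -0.12, 0, 0, 0, 0, 0.44, -0.15, 0, 0, 0, 0, 0.43, -0.17, 0, 0, 0, 0, 0.42, -0.2, 0, 0, 0, 0, 0.41, -0.23, 0, 0, 0, 0, 0.39, -0.25, 0, 0, 0, 0, 0.37, -0.28, 0, 0, 0, 0, 0.36, -0.3, 0, 0, 0, 0]
```

Call:
servo_tool --deltas '[0.43,0.18,0,0.3,0.6,0.1,0.44,0.15,0,0.3,0.6,0.1,0.45,0.12,0,0.3,0.6,0.1,0.46,0.09,0,0.3,0.6,0.1,0.46,0.06,0,0.3,0.4,0.1,0.47,0.03,0,0.3,0.4,0.1,0.47,0.0,0,0.3,0.3,0.1,0.47,-0.03,0,0.3,0.3,0.1,0.46,-0.06,0,0.3,0.2,0,0.46,-0.09,0,0.3,0.2,0,0.45,-0.12,0,0.3,0.2,0,0.44,-0.15,0,0.3,0.2,0,0.43,-0.17,0,0.3,0,0,0.42,-0.2,0,0.3,0,0,0.41,-0.23,0,0.3,0,0,0.39,-0.25,0,0.3,0,0]'

```text
clock: 10.1
position: [0.587, -0.0844, 0.0652]
ee_rot: [-0.003, 0.604, 0.797, 0.003]
contact_force: [4.9, 1.2, -0.7]
width: -0.0003
```

```bash
python3 look.py f 18 4 2.4
```

```text
top lug open deg (mod 360) 27.2 bright 118.0 2nd 118.0 at 93.2
side lug open deg (mod 360) 94.2 bright 90.0 2nd 60.0 at 251.2
t 10.2 z 0.0651 S mm [53.9 19.6] phi 20.0 r 57.4 Fstage [np.float64(4.7), np.float64(1.8), np.float64(-0.3)] toolx yaw 105.68 tilt 0.59 w -6.0313667408182766e-05 q6 -0.54
rot corr deg [ 0.06 -0.58 -0.07]
[0.28, -0.37, 0, 0, 0, 0, 0.26, -0.39, 0, 0, 0, 0, 0.23, -0.4, 0, 0, 0, 0, 0.21, -0.42, 0, 0, 0, 0, 0.18, -0.43, 0, 0, 0, 0, 0.15, -0.44, 0, 0, 0, 0, 0.12, -0.45, 0, 0, 0, 0, 0.09, -0.46, 0, 0, 0, 0, 0.06, -0.46, 0, 0, 0, 0, 0.03, -0.47, 0, 0, 0, 0, 0.0, -0.47, 0, 0, 0, 0, -0.03, -0.47, 0, 0, 0, 0, -0.06, -0.46, 0, 0, 0, 0, -0.09, -0.46, 0, 0, 0, 0, -0.11, -0.45, 0, 0, 0, 0, -0.14, -0.44, 0, 0, 0, 0, -0.17, -0.43, 0, 0, 0, 0, -0.2, -0.42, 0, 0, 0, 0]
```

Call:
servo_tool --deltas '[0.28,-0.37,0.06,0,-0.1,0,0.26,-0.39,0.06,0,-0.1,0,0.23,-0.4,0.06,0,-0.1,0,0.21,-0.42,0.06,0,-0.1,0,0.18,-0.43,0.06,0,-0.1,0,0.15,-0.44,0.06,0,-0.1,0,0.12,-0.45,0.06,0,-0.1,0,0.09,-0.46,0.06,0,-0.1,0,0.06,-0.46,0.06,0,-0.1,0,0.03,-0.47,0.06,0,-0.1,0,0,-0.47,0.06,0,-0.1,0,-0.03,-0.47,0.06,0,-0.1,0,-0.06,-0.46,0.06,0,-0.1,0,-0.09,-0.46,0.06,0,-0.2,0,-0.11,-0.45,0.03,0,-0.2,0,-0.14,-0.44,0.03,0,-0.2,0]'

```text
clock: 11.8
position: [0.5142, -0.0667, 0.0613]
ee_rot: [0.001, 0.609, 0.793, 0.012]
contact_force: [-0.1, 4.0, 2.1]
width: 0.0
```

```bash
python3 look.py g 18 4 2.4
```

```text
top lug open deg (mod 360) 325.2 bright 129.0 2nd 129.0 at 296.2
side lug open deg (mod 360) 191.2 bright 93.0 2nd 70.0 at 207.2
t 11.9 z 0.0611 S mm [-11.7  55.5] phi 101.9 r 56.7 Fstage [np.float64(-1.6), np.float64(4.7), np.float64(2.6)] toolx yaw 104.95 tilt 1.28 w -0.00028056057461738407 q6 -0.56
rot corr deg [ 1.07 -0.7  -0.81]
[-0.33, -0.33, 0, 0, 0, 0, -0.35, -0.31, 0, 0, 0, 0, -0.37, -0.29, 0, 0, 0, 0, -0.39, -0.26, 0, 0, 0, 0, -0.4, -0.24, 0, 0, 0, 0, -0.42, -0.21, 0, 0, 0, 0, -0.43, -0.18, 0, 0, 0, 0, -0.44, -0.16, 0, 0, 0, 0, -0.45, -0.13, 0, 0, 0, 0, -0.46, -0.1, 0, 0, 0, 0, -0.46, -0.07, 0, 0, 0, 0, -0.46, -0.04, 0, 0, 0, 0, -0.47, -0.01, 0, 0, 0, 0, -0.47, 0.02, 0, 0, 0, 0, -0.46, 0.05, 0, 0, 0, 0, -0.46, 0.08, 0, 0, 0, 0, -0.45, 0.11, 0, 0, 0, 0, -0.45, 0.14, 0, 0, 0, 0]
```

Call:
servo_tool --deltas '[-0.33,-0.33,0.05,0.1,-0.2,-0.1,-0.35,-0.31,0.05,0.1,-0.2,-0.1,-0.37,-0.29,0.05,0.1,-0.2,-0.1,-0.39,-0.26,0.05,0.1,-0.2,-0.1,-0.4,-0.24,0.05,0.1,-0.2,-0.1,-0.42,-0.21,0,0,-0.2,-0.1,-0.43,-0.18,0,0,-0.2,-0.1,-0.44,-0.16,0,0,-0.2,-0.1,-0.45,-0.13,0,0,-0.2,0,-0.46,-0.1,0,0,-0.2,0,-0.46,-0.07,0,0,-0.2,0,-0.46,-0.04,0,-0.1,-0.2,0,-0.47,-0.01,0,-0.1,-0.2,0,-0.47,0.02,0,-0.1,-0.2,0,-0.46,0.05,0,-0.1,-0.2,0,-0.46,0.08,0,-0.1,-0.2,0]'

```text
clock: 13.5
position: [0.4838, -0.1366, 0.0531]
ee_rot: [-0.002, 0.602, 0.798, -0.018]
contact_force: [-4.6, -0.1, 3.8]
width: -0.0002
```

```bash
python3 look.py i 18 4 2.4
```

```text
top lug open deg (mod 360) 337.2 bright 128.0 2nd 128.0 at 315.2
side lug open deg (mod 360) 197.2 bright 75.0 2nd 65.0 at 181.2
t 13.6 z 0.0532 S mm [-58.9  -4.2] phi -175.9 r 59.1 Fstage [np.float64(-5.6), np.float64(0.0), np.float64(2.0)] toolx yaw 105.94 tilt 2.13 w 8.496178149527952e-05 q6 -0.64
rot corr deg [-1.81  1.12  0.18]
[-0.37, 0.28, 0, 0, 0, 0, -0.35, 0.3, 0, 0, 0, 0, -0.33, 0.33, 0, 0, 0, 0, -0.31, 0.35, 0, 0, 0, 0, -0.29, 0.37, 0, 0, 0, 0, -0.27, 0.38, 0, 0, 0, 0, -0.24, 0.4, 0, 0, 0, 0, -0.21, 0.41, 0, 0, 0, 0, -0.19, 0.43, 0, 0, 0, 0, -0.16, 0.44, 0, 0, 0, 0, -0.13, 0.45, 0, 0, 0, 0, -0.1, 0.46, 0, 0, 0, 0, -0.07, 0.46, 0, 0, 0, 0, -0.04, 0.46, 0, 0, 0, 0, -0.01, 0.47, 0, 0, 0, 0, 0.02, 0.47, 0, 0, 0, 0, 0.05, 0.46, 0, 0, 0, 0, 0.08, 0.46, 0, 0, 0, 0]
```

```bash
python3 - <<'E'
from h import *
o=[]
for n in "gi":
    b=np.load(f"pics/{n}_side.npz")["im"]; o.append(cv2.resize(b[170:290,200:340],(400,343),interpolation=cv2.INTER_CUBIC))
cv2.imwrite("pics/gi.png",np.hstack(o)[:,:,::-1])
E
```

```text
(no output)
```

View pics/gi.png

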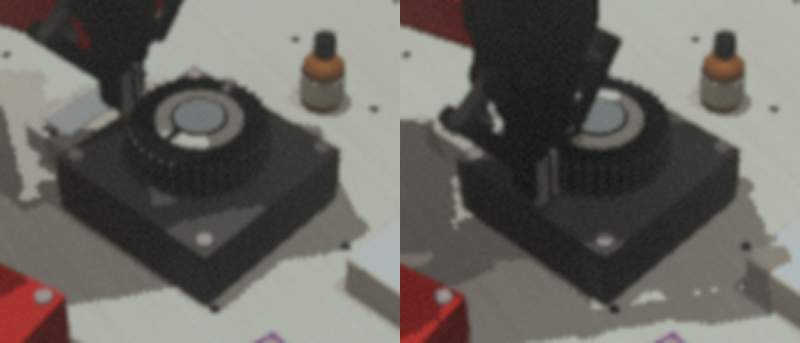

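Call:
servo_tool --deltas '[-0.37,0.28,-0.04,-0.3,0.1,0,-0.35,0.3,-0.04,-0.3,0.1,0,-0.33,0.33,-0.04,-0.3,0.1,0,-0.31,0.35,-0.04,-0.3,0.1,0,-0.29,0.37,-0.04,-0.3,0.1,0,-0.27,0.38,-0.04,-0.3,0.1,0,-0.24,0.4,0,-0.3,0.1,0,-0.21,0.41,0,-0.3,0.1,0,-0.19,0.43,0,-0.3,0,0,-0.16,0.44,0,-0.3,0,0,-0.13,0.45,0,-0.3,0,0,-0.1,0.46,0,-0.3,0,0]'

```text
clock: 14.8
position: [0.5267, -0.172, 0.0518]
ee_rot: [0.01, 0.597, 0.803, -0.008]
contact_force: [-3.0, -6.0, -0.6]
width: -0.0003
```

```bash
python3 look.py j 6 4 2.4;  python3 - <<'E'
from h import *
o=[]
for n in "j":
    b=np.load(f"pics/{n}_side.npz")["im"]; o.append(cv2.resize(b[170:290,200:340],(400,343),interpolation=cv2.INTER_CUBIC))
cv2.imwrite("pics/j.png",np.hstack(o)[:,:,::-1])
E
```

```text
top lug open deg (mod 360) 139.2 bright 130.0 2nd 130.0 at 123.2
side lug open deg (mod 360) 265.2 bright 64.0 2nd 50.0 at 286.2
t 14.9 z 0.0519 S mm [-26.5 -49.6] phi -118.1 r 56.3 Fstage [np.float64(-2.9), np.float64(-4.9), np.float64(-1.3)] toolx yaw 106.76 tilt 1.49 w 0.000558539739631985 q6 -0.71
rot corr deg [0.07 1.49 1.01]
[0.04, 0.46, 0, 0, 0, 0, 0.07, 0.46, 0, 0, 0, 0, 0.1, 0.46, 0, 0, 0, 0, 0.13, 0.45, 0, 0, 0, 0, 0.15, 0.44, 0, 0, 0, 0, 0.18, 0.43, 0, 0, 0, 0]
```

View pics/j.png

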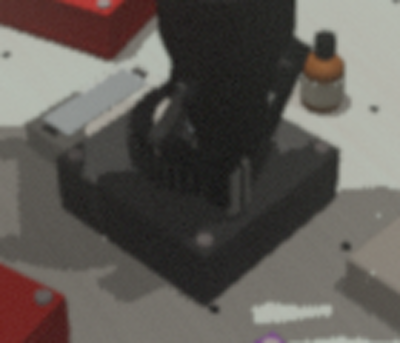

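Call:
servo_tool --deltas '[-0.9,-0.5,0,0,0.5,0.3,-0.9,-0.5,0,0,0.5,0.3,-0.9,-0.5,-2.0,0,0.5,0.3,0,0,-4.0,0,0,0,0,0,-4.0,0,0,0,2.0,0,-2.0,0,0,0,4.5,0.8,0,0,0,0,4.5,0.8,0,0,0,0,4.5,0.8,0,0,0,0,4.5,0.8,0,0,0,0,4.5,0.8,0,0,0,0]'

```text
clock: 16.0
position: [0.5078, 0.0382, 0.1814]
ee_rot: [0.011, 0.611, 0.791, 0.012]
contact_force: [0.8, -0.7, 0.5]
width: -0.0005
```

```bash
python3 look.py k 6 4 2.4;  python3 - <<'E'
from h import *
a=np.load("pics/k_top.npz")["im"];b=np.load(f"pics/k_side.npz")["im"]
cv2.imwrite("pics/k.png",np.hstack([cv2.resize(b[170:290,200:340],(400,343)),cv2.resize(a[140:300,180:366],(399,343))])[:,:,::-1])
E
```

```text
top lug open deg (mod 360) 5.3 bright 130.0 2nd 33.0 at 342.2
side lug open deg (mod 360) 4.2 bright 133.0 2nd 59.0 at 196.2
t 16.1 z 0.1813 S mm [ 11.5 162. ] phi 85.9 r 162.4 Fstage [np.float64(0.6), np.float64(-0.9), np.float64(0.1)] toolx yaw 105.02 tilt 1.81 w -0.00013112445358463726 q6 -0.33
rot corr deg [ 1.81 -0.03 -0.73]
[-0.22, -0.41, 0, 0, 0, 0, -0.25, -0.39, 0, 0, 0, 0, -0.27, -0.38, 0, 0, 0, 0, -0.3, -0.36, 0, 0, 0, 0, -0.32, -0.34, 0, 0, 0, 0, -0.34, -0.32, 0, 0, 0, 0]
```

View pics/k.png

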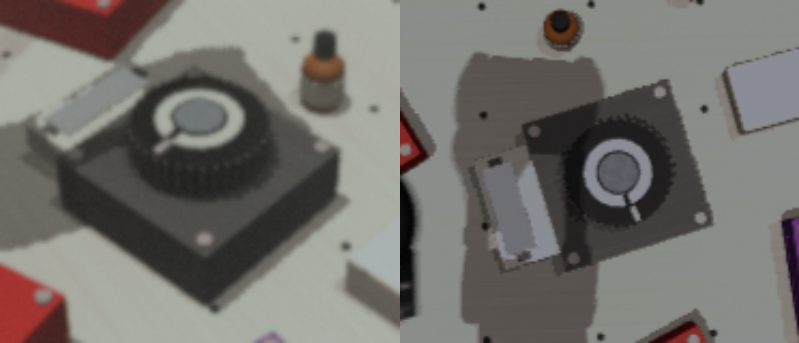

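The lug is back at the pointer: it reads about 5° open beyond two turns in both views, and the readings on the way (93, 135, 198, 360, 454, 551, 725) confirm the turn count. Now the carrier.

Call:
servo_tool --deltas '[-0.1,-0.4,3.5,0.6,0,-0.3,-0.1,-0.4,3.5,0.6,0,-0.3,-0.1,-0.3,3.5,0.6,0,0,0,0,2.5,0,0,0,0,0,1.2,0,0,0,0,0,0,0,0,0]'

```text
clock: 16.7
position: [0.5085, 0.0339, 0.0378]
ee_rot: [0.005, 0.605, 0.797, 0.006]
contact_force: [-0.0, -1.1, 0.8]
width: -0.0001
```

```bash
python3 - <<'E'
from h import *
s,p,M,S=st(); corr(M); print(todelta(M,p,w(0,.155,.024)))
E
```

```text
t 16.7 z 0.0378 S mm [ 11. 154.] phi 85.9 r 154.4 Fstage [np.float64(-0.3), np.float64(-1.0), np.float64(0.8)] toolx yaw 105.6 tilt 0.91 w -0.0001197800422355278 q6 -0.35
rot corr deg [ 0.9   0.08 -0.15]
[ 0.1  -1.13  1.36]
```

Call:
servo_tool --deltas '[0,-0.6,0.8,0.4,0,0,0,-0.6,0.8,0.4,0,0,-0.8,0,0,0,0,0,-0.8,0,0,0,0,0,-0.8,0,0,0,0,0,-0.8,0,0,0,0,0,-0.8,0,0,0,0,0]'

```text
clock: 17.4
position: [0.5104, -0.0115, 0.0232]
ee_rot: [0.002, 0.606, 0.796, 0.002]
contact_force: [-0.7, 3.0, -1.6]
width: 0.0002
```

```bash
python3 - <<'E'
from h import *
s,p,M,S=st(); corr(M); print(todelta(M,p,w(0,.0755,.024)))
E
```

```text
t 17.4 z 0.0232 S mm [  0.5 109.7] phi 89.7 r 109.7 Fstage [np.float64(0.2), np.float64(3.0), np.float64(-1.6)] toolx yaw 105.45 tilt 0.39 w 0.00017604704056439982 q6 -0.43
rot corr deg [ 0.39  0.05 -0.3 ]
[-3.42 -0.03 -0.08]
```

Pushing with about 3 N, as expected.

Call:
servo_tool --deltas '[-0.6,0,0,0,0,0,-0.6,0,0,0,0,0,-0.6,0,0,0,0,0,-0.6,0,0,0,0,0,-0.4,0,0,0,0,0,-0.4,0,0,0,0,0,-0.3,0,0,0,0,0]'

```text
clock: 18.1
position: [0.5197, -0.0444, 0.0232]
ee_rot: [-0.001, 0.608, 0.794, 0.005]
contact_force: [-1.0, 21.1, 4.7]
width: 0.0
```

Call:
servo_tool --deltas '[-0.3,0,0,0,0,0,-0.3,0,0,0,0,0,-0.3,0,0,0,0,0]'

```text
clock: 18.4
position: [0.5197, -0.044, 0.0235]
ee_rot: [-0.008, 0.611, 0.792, 0.011]
contact_force: [0.2, 12.1, 1.0]
width: -0.0002
```

```bash
python3 - <<'E'
from h import *
s,p,M,S=st(); corr(M); print(todelta(M,p,w(0,.0755,.024)))
E
```

```text
t 18.4 z 0.0235 S mm [ 0.6 76. ] phi 89.5 r 76.0 Fstage [np.float64(3.5), np.float64(11.6), np.float64(1.0)] toolx yaw 104.73 tilt 1.56 w -0.00023017572234963795 q6 -0.52
rot corr deg [ 0.42 -1.5  -1.03]
[-0.05 -0.06 -0.05]
```

The carrier is at its hard stop: the tip is at 76 mm, as predicted, and the force is up to 12–21 N. Now I back off and lift clear.

Call:
servo_tool --deltas '[1.5,0,0,0,0,0,3,0,0,0,0,0,2,0,-2,0,0,0,1,0,-4,0,0,0,3,0,-4,0,0,0,4,0,-3,0,0,0,4,0,0,0,0,0,0,0,0,0,0,0]'

```text
clock: 19.2
position: [0.4733, 0.135, 0.1648]
ee_rot: [-0.002, 0.61, 0.792, 0.01]
contact_force: [-0.5, -0.5, 0.1]
width: -0.0003
```

```bash
python3 look.py m 1 4 2.4;  python3 - <<'E'
from h import *
a=np.load("pics/m_top.npz")["im"];b=np.load(f"pics/m_side.npz")["im"]
cv2.imwrite("pics/m.png",np.hstack([cv2.resize(b[150:330,200:400],(400,360)),cv2.resize(a[100:300,180:402],(399,360))])[:,:,::-1])
E
```

```text
top lug open deg (mod 360) 5.3 bright 124.0 2nd 31.0 at 30.2
side lug open deg (mod 360) 4.2 bright 133.0 2nd 74.0 at 197.2
t 19.3 z 0.1642 S mm [  5.1 257.6] phi 88.9 r 257.6 Fstage [np.float64(0.2), np.float64(-0.7), np.float64(0.1)] toolx yaw 104.7 tilt 1.1 w -0.00026338762328696123 q6 -0.14
rot corr deg [ 0.82 -0.74 -1.06]
[-0.24, -0.4, 0, 0, 0, 0]
```

View pics/m.png

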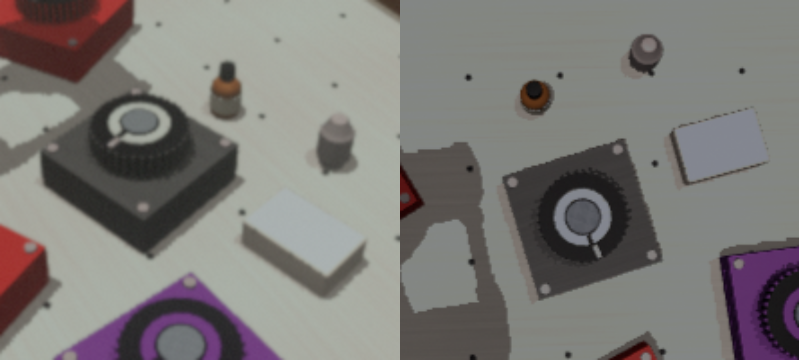

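The carrier is flush, the lug is at the pointer, the bystanders have not moved, and the arm is clear with about zero force on it.

```bash
python3 -c "
from rig import manip
print(manip.sign_off())"
```

```text
the job is handed in; nothing more can be done
None
```

The ring now stands two full turns open, the carrier is pushed in flush, and I handed the job in at about 19 s of the 67 s allowed; no verdict is reported.

- **Ring:** I pressed the closed fingertips to the rim with roughly 5–8 N and circled them anticlockwise, taking the ring from about 93° to about 725° open (12.65 rad). The lug reads 4–5° past the pointer in both cameras, well inside the 0.6 rad allowance.
- **Turn count:** It rests on lug readings at 93, 135, 198, 360, 454, 551 and 725°. At three stops the gripper hid the lug and the automatic reading was no use. There I relied on how far the finger had travelled, and the next clear views agreed with it.
- **Carrier:** After the ring was set, I pushed the carrier in until it met its hard stop. The tip stopped at 76.0 mm from the stage's centre, against 75.5 mm predicted. The force rose to about 21 N, and the top view shows the end flush.
- **Clear of everything:** In the last pictures the objective, bottle and slide box look unmoved; I judged that by eye, not by measuring. The arm is raised and away from everything, with almost no contact force.

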